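# Hold a check weight over the counting scale with tongs

### The arm

A 6-joint arm with a two-finger parallel gripper is mounted at the origin on a cart in front of the work surface, level with it; the furniture and walls round the work are solid. World frame = base frame: x ahead of the robot, y to its left, z up, the work surface at z = 0. Lengths are in m, angles in rad, forces in N, time in s.
With the tool pointing down it reaches from about 0.35 to 0.975 m from the base axis. Payload 4.9 kg.
Tool frame: the origin (TCP) lies at the very end of the fingers, on their centre line; the grasp point (between the pads) lies 19 mm behind it; z points along the fingers, y is the line along which they close (so a half turn about z gives the same grasp; the last joint's range is limited). The gripper opens to 85 mm and grips with 20 to 120 N. Pads are 22 mm wide; open, the fingers measure 114 mm over their backs; the gripper's body (76 mm by 85 mm) begins 54 mm behind the grasp point. The pads swing forward as they close: fully open they stand 13 mm farther back than shut.
Start: joints at [-1.354, 0.053, 1.613, -0, 1.476, -0.119], TCP at [0.206, -0.59, 0.231] pointing down, gripper open.
Joint ranges: [-3.01, 3.01], [-1.01, 2.22], [0.06, 2.58], [-1.02, 4.17], [0.09, 2.62], [-3.14, 3.14]. Speed limits (rad/s): [2.57, 2.57, 3.14, 3.14, 3.14, 3.14].

### API

Orientations are given as a unit quaternion [w, x, y, z].
In Python, from plant import * gives the robot as it stands.
- The arm moves only by the tool jog_arm, never from a script. Its argument "moves" is a list that holds one entry, the list of rows, each a list of 7 numbers: the finger opening in cm, from 0 to 8.54, then the shift along the tool's x, y, z in cm, then the turn, a rotation vector about the tool's x, y, z in rad. A call has 1 to 20 rows; each row shifts and turns the commanded pose from where the row before left it, along the tool's axes as they then stand; what a row does not reach is not made up. A row lasts 1/12 s, in which the tool goes at most 41.7 mm and 7.16 degrees, less where a joint would pass 70% of its speed; a pose out of reach is approached as far as the arm can. A call is refused whole if a number of a shift passes 4.17 or a number of a turn 0.125, either way. A call with a gripper value outside its range is refused whole. The fingers move at their own pace and stop on an object; the grip force is fixed at half the most. Time passes only in rows, so rows that do not move let the fingers close. It gives the time, the measured TCP pose, the force, the opening and the grip force at its end, in the units of the state.
- state(): the state, without advancing time (a new reading comes with each control period).
- grab_frame(name): name is "scene" or "top" or "wrist"; returns a dict with "color" (384x512x3 uint8, blue, green, red), "depth" (384x512 float32, m along the optical axis (not along the pixel's ray), 0 where there is no reading), "fx", "fy", "cx", "cy" (pixels), "R" (3x3) and "t" (3): a world point X has camera coordinates R X + t. Camera axes: x right, y down, z forward; pixel columns grow to the right and rows downward; lengths in m; the calibration is good to about 2 mm. A picture is of the moment at which its call begins.
- job_done(): hands the job in; it is judged then, once.
Trained networks look in a picture, given as the dict that the camera call returned (one of the last four; its "shot" number tells which), for a name from the list of things; names that differ only in an ending like _2 or _b are one class to them, and where a whole thing is asked for, a point or a joint stands for the part that bears it (a point fixed in the world has none). Each returns a list of dicts, best first, with "p" (0 to 1); they miss things now and then, are a little off and sometimes report something else, mostly with a low value. They report only what shows in the picture. A call takes as long as a camera call. They do not tell look-alikes from the thing itself.
- recognise(name, picture): "rect" ([centre column, centre row, width, height] in pixels, round what is visible of it).
- regions_of(name, picture): "pixels" (384x512 bool, what is visible of it) and "rect" ([centre column, centre row, width, height] in pixels, round what is visible of it).
The state is a dict: "time": time; "joint_pos": joint angles; "joint_vel": joint speeds; "joint_efforts": joint torques, N m; "tool_pos": TCP position; "tool_rot": TCP orientation; "contact_force": force on the tool from outside, world axes, zero at the start; "ft_torque": the same for the moment, N m; "gripper_width": opening from 0.0 (shut) to 1.0 (fully open); "grasp_force": force on a finger pad.
Only numpy, scipy, OpenCV 4.12 (cv2) and the standard library are available. Lean on these libraries where they do the work, as an engineer would, in place of code of your own. Each camera call takes 0.05 s, during which the arm holds its last target. There are 200 camera calls.

### The job

For the counting scale's daily check, pick up the spring tongs, close their jaws firmly round the neck of the middle-sized of the three check weights, lift it out of its case and finish while still holding it with the tongs, upright and still, a few centimetres above the middle of the scale's pan, as the scale is zeroed just before it is set down. The gripper itself must never touch a weight, and the weight must not touch the scale. The other two weights stay standing in the case, and the marker, tape measure and name plate stay where they are.

Things in the scene. Friction and masses are not known exactly. Their poses are not given: they have to be found in the camera images.
- tongs: spring steel tongs, 175 mm long, 24 mm tall, 80 g, lying flat, jaws pointing roughly away from the robot. Origin on the desk under the middle between the two black finger plates (each 36 mm long, 24 mm tall, standing on the desk); x points to the jaws, z up. Round pivot 75 mm behind the origin, jaws' centre 85 mm ahead. Both arms turn about the pivot and spring open.
- tongs_left: the tongs' arm on their +y side; origin on the pivot axis, 12 mm up. The arms are squeezed across y at the finger plates: about 50 mm over their outsides when free, about 35 mm when the jaws are shut on the middle weight's neck
- tongs_right: the tongs' arm on their -y side; origin on the pivot axis, 12 mm up. Spring: about 5 N at the plates to begin closing, 9 N when shut. Each mm less over the plates brings the jaws 2.1 mm together; at 44 mm they still stand 29 mm apart
- jaw_left (a point): inner corner of the left arm's shallow V-shaped jaw (V legs 10 mm long, jaw 6 mm tall; this point at mid height, 12 mm above the underside of the tongs)
- jaw_right (a point): the same on the right arm; free, the two points are 40 mm apart, shut on the neck about 11 mm
- weight_case: open wooden case, 62 mm (x) by 154 mm (y), walls 20 mm high, fixed; origin under its centre. Three compartments side by side along y at -50, 0, +50 mm, floor 6 mm above the desk, dividers 14 mm high. The lid stands open along its +x (far) side, 80 mm high. One weight stands loose in each compartment, in any order
- weight_middle: the weight to take: middle-sized knobbed steel check weight, 100 g, 40 mm tall; origin at the centre of its underside, z up. Foot 24 mm diameter from 0 to 22 mm, neck 10 mm diameter from 22 to 32 mm, knob 16 mm diameter from 32 to 40 mm
- weight_large: largest weight, 200 g, 49 mm tall, foot 31 mm diameter and 28 mm high; origin at the centre of its underside
- weight_small: smallest weight, 50 g, 33 mm tall, foot 19 mm diameter; origin at the centre of its underside
- scale: compact grey counting scale, 210 mm (x) by 170 mm (y), fixed; origin under its centre, sloped black display and key panel at its -x side
- scale_pan (a point): centre of the top face of the scale's steel pan (140 x 154 mm), 56 mm above the desk
- marker: blue-capped marker pen, 138 mm long, near the front edge; leave alone
- tape_measure: yellow tape measure, 84 mm long, 64 mm tall, left of the tongs; leave alone
- name_plate: brown wooden name plate, 175 mm long, 53 mm tall, near the front edge at the right; leave alone
Not all that is in view belongs to the job. Leave any orange look-alike of the weight_middle alone.

How it is judged:
On the way, in this order (a step that is already met when the one before it is completed fails the run):
1. the tongs are held by the gripper, lifted clear of the desk, the middle weight still standing in the case (height (world z) of tongs above 0.012 m and contact force between the fingers and tongs above 1 N and height (world z) of weight_middle below 0.012 m), for 0.2 s.
2. the middle weight hangs between the two jaws, lifted clear of the case (height (world z) of weight_middle above 0.035 m and contact force between each of tongs_left, tongs_right and weight_middle above 1 N and contact force between weight_case and weight_middle below 0.05 N), for 0.2 s.
At the end, for the whole second after the job is handed in: Gripper holds the tongs, both jaws clamp the middle weight (over 1 N each), underside 12-120 mm above the pan, within 40 mm of its centre, upright within 20 deg, still; nothing touches the scale, gripper off the weight; the other two weights stand in the case (horizontal distance between weight_middle and scale_pan below 0.04 m and z of weight_middle in the frame of scale_pan between 0.012 and 0.12 m and angle between weight_middle's own z axis and vertical below 0.35 rad and linear speed of weight_middle below 0.03 m/s and contact force between each of tongs_left, tongs_right and weight_middle above 1 N and contact force between the fingers and tongs above 1 N and contact force between each of scale, the arm, the fingers and weight_middle below 0.05 N and contact force between scale and tongs below 0.05 N and height (world z) of each of weight_large, weight_small below 0.015 m and angle between each of weight_large, weight_small's own z axis and vertical below 0.2 rad); the arm keeps its last pose, push and grip.
It fails at once if the gripper or arm touches a weight (contact force between any of the fingers, the arm and weight_middle above 0.2 N or contact force between any of the fingers, the arm and weight_large above 0.2 N or contact force between any of the fingers, the arm and weight_small above 0.2 N).
It fails at once if the middle weight touches the scale (contact force between scale and weight_middle above 0.2 N).
It fails at once if another weight is tipped over or taken from the case (angle between any of weight_large, weight_small's own z axis and vertical above 0.5 rad or height (world z) of any of weight_large, weight_small above 0.02 m).
It fails at once if a bystander is moved more than 25 mm (distance of any of marker, tape_measure, name_plate from where it was at the start of the episode above 0.025 m).
It also fails if it takes over 42 s, if anything falls off the work surface, if the arm or the gripper's body presses on something with over 40 N, if the wrist force passes 120 N, or if a joint passes its speed limit or range.

## Working session

There is one attempt and no reset: what is moved stays moved. The work goes in short steps, Python scripts to look and compute and a tool call to move; the robot and the scene stay as the last step left them, time stands still between calls to the robot, and variables do not carry over. Pictures are saved under pics/ and viewed, at most 10 in all, crops included, and the job is handed in when it is done.

Besides the shell and the picture viewer there is one more tool, called after "Request:" as name([rows], argument=value, ...), one row to a line, values as JSON. jog_arm: Moves the arm, as the interface text tells. Its arguments: {"type":"object","properties":{"moves":{"type":"array"}},"required":["moves"]}

```bash
mkdir -p pics; ls; cat > h.py <<'E'
from plant import *
import numpy as np, cv2
from scipy.spatial.transform import Rotation as Ro
def rot(s): 
    q=s["tool_rot"]; return Ro.from_quat([q[1],q[2],q[3],q[0]])
def pts(f,mask):
    v,u=np.nonzero(mask&(f["depth"]>0)); d=f["depth"][v,u]
    c=np.c_[(u-f["cx"])/f["fx"]*d,(v-f["cy"])/f["fy"]*d,d]
    return (c-f["t"])@f["R"]
E
python3 - <<'E'
from h import *
for n in ("scene","top"):
    f=grab_frame(n); cv2.imwrite(f"pics/{n}0.png",f["color"])
    print(n,f["fx"],(-f["R"].T@f["t"]).round(3))
    for t in ["tongs","tongs_left","tongs_right","weight_case","weight_middle","weight_large","weight_small","scale","tape_measure","marker","name_plate"]:
        for r in regions_of(t,f)[:3]:
            P=pts(f,r["pixels"]); 
            if len(P)==0: print(t,r["p"],r["rect"],"nodepth");continue
            print(t,round(r["p"],2),np.round(r["rect"]).astype(int),len(P),np.median(P,0).round(3),np.percentile(P,2,0).round(3),np.percentile(P,98,0).round(3))
s=state();print(s["time"],s["tool_pos"],rot(s).as_matrix().round(3))
E
```

```text
pics
scene 378.4729247276094 [0.198 0.544 0.709]
tongs 0.7 [273 255  78  26] 738 [0.431 0.026 0.016] [ 0.36  -0.001  0.003] [0.522 0.072 0.026]
tongs 0.6 [335 181  45  44] 879 [ 0.391 -0.262  0.029] [ 0.363 -0.36   0.004] [ 0.427 -0.196  0.054]
tongs_left 0.85 [272 259  64  10] 327 [0.426 0.05  0.015] [0.373 0.019 0.003] [0.505 0.076 0.026]
tongs_left 0.69 [276 159  84  58] 2931 [ 0.583 -0.255  0.048] [ 0.491 -0.355  0.019] [ 0.687 -0.202  0.059]
tongs_right 0.63 [271 248  67  18] 272 [0.44  0.01  0.016] [ 0.383 -0.002  0.003] [0.525 0.038 0.026]
tongs_right 0.2 [276 253  78  23] 832 [0.435 0.026 0.015] [ 0.36  -0.001  0.002] [0.516 0.069 0.026]
weight_case 0.77 [203 203  64  69] 1977 [ 0.684 -0.     0.025] [ 0.617 -0.09   0.002] [0.713 0.064 0.081]
weight_middle 0.67 [322 227  16  39] 258 [ 0.374 -0.097  0.017] [ 0.357 -0.176  0.004] [ 0.392 -0.05   0.02 ]
weight_middle 0.62 [215 244  11  19] 130 [0.569 0.081 0.022] [0.56  0.071 0.004] [0.582 0.089 0.042]
weight_large 0.62 [217 196  12  17] 145 [ 0.652 -0.057  0.034] [ 0.641 -0.071  0.013] [ 0.667 -0.048  0.057]
weight_small 0.4 [20
[... 1284 characters left out ...]
71 [ 0.585 -0.285  0.054] [ 0.491 -0.366  0.033] [ 0.688 -0.207  0.059]
scale 0.25 [199 234   8  39] 111 [0.433 0.048 0.018] [ 0.398  0.033 -0.   ] [0.483 0.06  0.026]
tape_measure 0.61 [144 232  39  18] 535 [0.438 0.176 0.054] [0.422 0.142 0.001] [0.46  0.218 0.065]
tape_measure 0.5 [244 153  14  15] 123 [ 0.649 -0.067  0.035] [ 0.64  -0.08   0.016] [ 0.661 -0.052  0.056]
marker 0.9 [268 263  59  19] 408 [ 0.375 -0.122  0.015] [ 0.357 -0.185  0.   ] [ 0.392 -0.058  0.02 ]
name_plate 0.72 [339 251  76  36] 1593 [ 0.396 -0.284  0.033] [ 0.364 -0.368  0.002] [ 0.434 -0.202  0.054]
1.2 [ 0.20597818 -0.59006099  0.23131719] [[ 0.944  0.33   0.   ]
 [ 0.33  -0.944 -0.   ]
 [-0.     0.    -1.   ]]
```

```bash
python3 - <<'E'
import cv2,numpy as np
a=cv2.imread("pics/scene0.png")[120:345,170:400]; b=cv2.imread("pics/top0.png")[100:290,120:390]
cv2.imwrite("pics/s1.png",cv2.resize(a,None,fx=2.6,fy=2.6,interpolation=3)); cv2.imwrite("pics/t1.png",cv2.resize(b,None,fx=2.9,fy=2.9,interpolation=3))
E
```

```text
(no output)
```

View pics/s1.png

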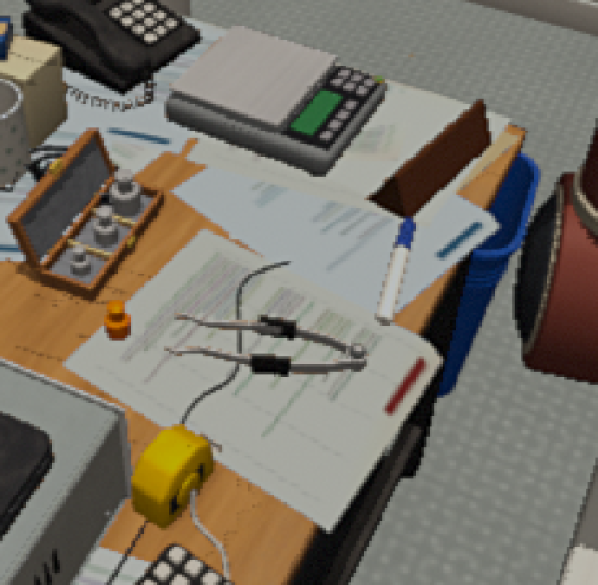

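View pics/t1.png

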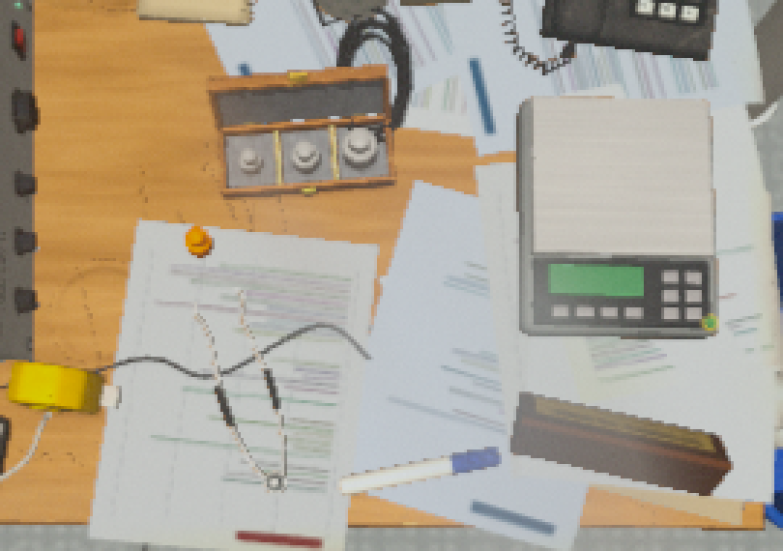

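Candidates for the middle weight, in top pixels:
- orange look-alike (190,183): not this
- small steel (206,155): not this
- middle steel (225,154): this one, in the central compartment
- large steel (243,152): not this

The tongs point about 17° to the left. I'll move above them.

Request:
jog_arm([
  [[8.54,2.2,-2.9,-0.15,0,0,0],[8.54,2.2,-2.9,-0.15,0,0,0],[8.54,2.2,-2.9,-0.15,0,0,0],[8.54,2.2,-2.9,-0.15,0,0,0],[8.54,2.2,-2.9,-0.15,0,0,0],[8.54,2.2,-2.9,-0.15,0,0,0],[8.54,2.2,-2.9,-0.15,0,0,0],[8.54,2.2,-2.9,-0.15,0,0,0],[8.54,2.2,-2.9,-0.15,0,0,0],[8.54,2.2,-2.9,-0.15,0,0,0],[8.54,2.2,-2.9,-0.15,0,0,0],[8.54,2.2,-2.9,-0.15,0,0,0],[8.54,2.2,-2.9,-0.15,0,0,0],[8.54,2.2,-2.9,-0.15,0,0,0],[8.54,2.2,-2.9,-0.15,0,0,0],[8.54,2.2,-2.9,-0.15,0,0,0],[8.54,2.2,-2.9,-0.15,0,0,0],[8.54,2.2,-2.9,-0.15,0,0,0],[8.54,0,0,0,0,0,0]],
])

```text
time: 2.78
tool_pos: [0.4085, 0.0384, 0.2589]
tool_rot: [-0.001, 0.985, 0.171, 0.001]
contact_force: [-0.3, 0.6, 0.8]
gripper_width: 1.001
grasp_force: 0.0
```

```bash
python3 - <<'E'
from h import *
f=grab_frame("wrist"); cv2.imwrite("pics/w0.png",f["color"]); np.savez("w0.npz",**{k:f[k] for k in("color","depth","fx","fy","cx","cy","R","t")})
print(f["fx"],(-f["R"].T@f["t"]).round(3),f["R"].round(2).tolist())
for t in ["tongs","tongs_left","tongs_right","weight_middle"]:
    for r in regions_of(t,f)[:2]:
        P=pts(f,r["pixels"])
        if len(P): print(t,round(r["p"],2),np.round(r["rect"]).astype(int),len(P),np.median(P,0).round(3),np.percentile(P,2,0).round(3),np.percentile(P,98,0).round(3))
s=state();print(s["time"],s["tool_pos"],rot(s).as_matrix().round(3))
E
```

```text
292.8465445134066 [0.478 0.063 0.402] [[0.34, -0.94, -0.0], [-0.9, -0.32, 0.29], [-0.27, -0.1, -0.96]]
tongs 0.65 [271 135  37 135] 1023 [0.433 0.022 0.019] [ 0.361 -0.002  0.008] [0.522 0.076 0.026]
tongs_right 0.97 [285 131  16 132] 618 [0.454 0.013 0.017] [ 0.377 -0.003  0.001] [0.527 0.04  0.025]
tongs_right 0.57 [352 217  96  24] 1207 [ 0.377 -0.117  0.016] [ 0.359 -0.183  0.   ] [ 0.394 -0.052  0.019]
weight_middle 0.96 [276  21  22  28] 450 [0.568 0.076 0.023] [0.56  0.065 0.002] [0.579 0.086 0.041]
weight_middle 0.68 [272 138  42 138] 803 [0.419 0.011 0.019] [ 0.36  -0.003  0.007] [0.525 0.056 0.026]
3.0333 [0.40765062 0.03230154 0.2582127 ] [[ 0.945  0.328 -0.   ]
 [ 0.328 -0.945 -0.   ]
 [-0.     0.    -1.   ]]
```

View pics/w0.png

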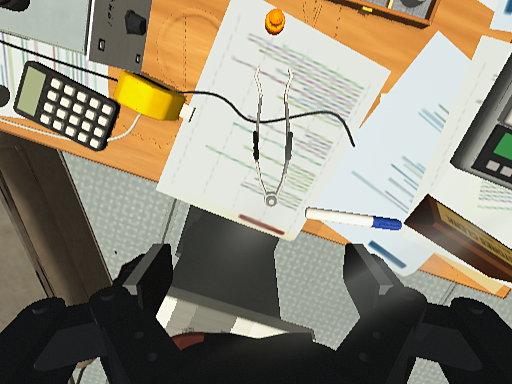

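Wrist view: pivot at (271,201), black plates at (256,146) and (289,146), jaw tips at (259,67) and (290,67), orange look-alike at (275,20).

```bash
python3 - <<'E'
from h import *
f=np.load("w0.npz"); f={k:f[k] for k in f}
m=np.zeros((384,512),bool); m[55:212,245:300]=1
v,u=np.nonzero(m&(f["depth"]>0)); P=pts(f,m)
g=f["color"][v,u].max(1)
print("base z",np.median(P[:,2]))
T=P[(P[:,2]>.006)]; gu=g[P[:,2]>.006]; uu=u[P[:,2]>.006]; vv=v[P[:,2]>.006]
def show(n,q): print(n,q.sum(),T[q].mean(0).round(4),T[q].min(0).round(4),T[q].max(0).round(4))
show("pivot",(vv>193))
D=(gu<70)&(vv>120)&(vv<170)&(T[:,2]>.02)
L=D&(uu<272);R=D&(uu>=272)
show("Lplate",L);show("Rplate",R)
show("Ljaw",(vv<75)&(uu<274));show("Rjaw",(vv<75)&(uu>=274))
pv=T[vv>193].mean(0)[:2]; o=(T[L].mean(0)+T[R].mean(0))[:2]/2
d=o-pv; print("o",o,"yaw",np.degrees(np.arctan2(d[1],d[0])),np.linalg.norm(d))
j=(T[(vv<75)&(uu<274)].mean(0)+T[(vv<75)&(uu>=274)].mean(0))[:2]/2; e=j-pv; print("j",j,np.degrees(np.arctan2(e[1],e[0])),np.linalg.norm(e))
# top view check with scene & top
for n in("scene","top"):
    f=grab_frame(n); r=regions_of("tongs",f)
    for q in r[:2]:
        P=pts(f,q["pixels"]); P=P[(P[:,2]>.006)&(P[:,2]<.03)]
        c=P.mean(0)[:2]; w=np.linalg.eigh(np.cov(P[:,:2].T))[1][:,1]; w=w*np.sign(w[0])
        a=P[:,:2]@w; print(n,len(P),np.degrees(np.arctan2(w[1],w[0])),"piv",P[a<a.min()+.008].mean(0).round(4),"max",P[a>a.max()-.01].mean(0).round(4))
E
```

```text
base z 0.002022566145928238
pivot 158 [0.366  0.0046 0.0219] [ 0.3553 -0.0056  0.0104] [0.3756 0.0152 0.0275]
Lplate 129 [0.429  0.0491 0.0237] [0.4125 0.0401 0.0217] [0.4449 0.0574 0.0257]
Rplate 67 [0.4503 0.0106 0.0235] [0.4344 0.0037 0.0208] [0.4594 0.0154 0.0265]
Ljaw 28 [0.5139 0.0775 0.0145] [0.5089 0.0757 0.0122] [0.5189 0.0796 0.0164]
Rjaw 30 [0.5273 0.0394 0.0142] [0.5238 0.0355 0.0099] [0.5312 0.0431 0.0159]
o [0.43961551 0.02986585] yaw 18.96070839034408 0.0778070597916256
j [0.52059098 0.05849148] 19.22740102623846 0.16369173582444896
scene 688 18.51561477195216 piv [0.3593 0.0064 0.0195] max [0.5199 0.0518 0.0147]
scene 180 79.81391084209551 piv [0.4356 0.1417 0.0109] max [0.4417 0.2236 0.0182]
top 137 -1.1220677512457458 piv [0.3605 0.0012 0.0217] max [0.4309 0.0021 0.0222]
```

Request:
jog_arm([
  [[8.54,0.46,0.21,3.3,0,0,0],[8.54,0.46,0.21,3.3,0,0,0],[8.54,0.46,0.21,3.3,0,0,0],[8.54,0.46,0.21,3.3,0,0,0],[8.54,0.46,0.21,3.3,0,0,0],[8.54,0.46,0.21,3.3,0,0,0],[8.54,0,0,0,0,0,0],[8.54,0,0,0,0,0,0]],
])

```text
time: 3.9
tool_pos: [0.4363, 0.03, 0.0587]
tool_rot: [-0.001, 0.986, 0.167, -0.002]
contact_force: [-0.3, -0.1, 0.4]
gripper_width: 1.002
grasp_force: 0.0
```

```bash
python3 - <<'E'
from h import *
f=grab_frame("wrist"); cv2.imwrite("pics/w1.png",f["color"])
s=state();print(s["time"],s["tool_pos"],s["contact_force"])
x=rot(s).as_matrix()
o=np.array([.438,.0293,0]); print("d tool cm",((o-s["tool_pos"])@x*100).round(2), "yaw",np.degrees(np.arctan2(x[1,0],x[0,0])))
E
```

```text
3.95 [0.43820705 0.02997181 0.06098141] [0.14770406 0.93159975 0.96787152]
d tool cm [-0.04  0.06  6.1 ] yaw 19.180618630164926
```

View pics/w1.png

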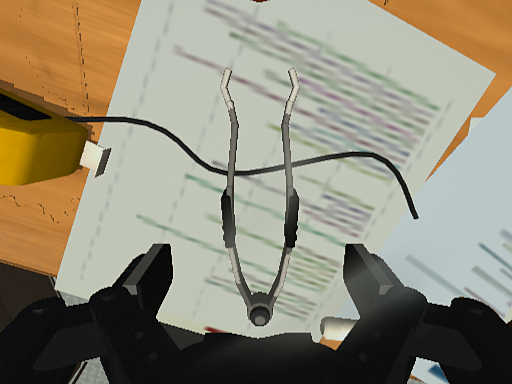

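The tongs sit centred between the fingers (plates at columns 228 and 291; fingers at 173 and 344). Next: descend and close to 44 mm.

Request:
jog_arm([
  [[8.54,0,0,2.5,0,0,0],[8.54,0,0,2.0,0,0,0],[8.54,0,0,1.2,0,0,0],[8.54,0,0,0,0,0,0],[6,0,0,0,0,0,0],[5.2,0,0,0,0,0,0],[4.4,0,0,0,0,0,0],[4.4,0,0,0,0,0,0],[4.4,0,0,0,0,0,0],[4.4,0,0,0,0,0,0]],
])

```text
time: 4.78
tool_pos: [0.4402, 0.0302, 0.006]
tool_rot: [0.001, 0.986, 0.167, 0.002]
contact_force: [-1.5, 0.4, 6.8]
gripper_width: 0.52
grasp_force: 7.2
```

```bash
python3 - <<'E'
from h import *
s=state();print(s["time"],s["tool_pos"],s["contact_force"],s["gripper_width"],s["grasp_force"])
E
```

```text
4.7833 [0.44021598 0.0301933  0.00596115] [-1.49380462  0.44313282  6.77962605] 0.5197841734039577 7.177304327487946
```

Request:
jog_arm([
  [[4.4,0,0,-0.5,0,0,0],[4.4,0,0,-1.5,0,0,0],[4.4,0,0,-2.5,0,0,0],[4.4,0,0,-3,0,0,0],[4.4,0,0,-2.5,0,0,0],[4.4,0,0,0,0,0,0],[4.4,0,0,0,0,0,0]],
])

```text
time: 5.37
tool_pos: [0.4395, 0.0303, 0.1057]
tool_rot: [0.001, 0.986, 0.167, 0.002]
contact_force: [-0.7, -0.6, -1.3]
gripper_width: 0.519
grasp_force: 5.3
```

```bash
cat > look.py <<'E'
from h import *
import sys
i=sys.argv[1]
s=state();print(s["time"],s["tool_pos"].round(4) if hasattr(s["tool_pos"],"round") else s["tool_pos"],np.round(s["contact_force"],1),s["gripper_width"],s["grasp_force"])
f=grab_frame("wrist"); cv2.imwrite(f"pics/{i}.png",f["color"]); np.savez(f"{i}.npz",s_pos=s["tool_pos"],s_R=rot(s).as_matrix(),**{k:f[k] for k in("color","depth","fx","fy","cx","cy","R","t")})
E
python3 look.py w2
```

```text
5.3667 [0.4395 0.0303 0.1057] [-0.7 -0.6 -1.3] 0.5188783104305419 5.255906134843826
```

View pics/w2.png

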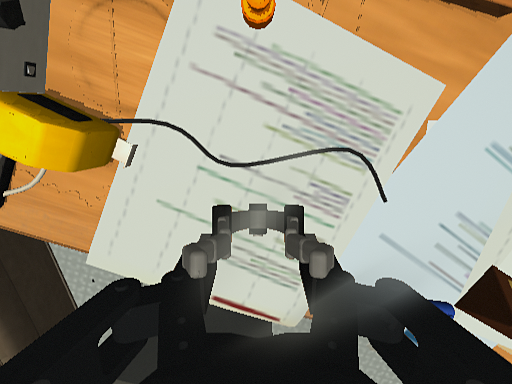

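```bash
python3 - <<'E'
from h import *
f=np.load("w2.npz"); f={k:f[k] for k in f}
for (u,v) in [(258,217),(240,225),(225,215),(293,212),(195,260),(320,262),(300,240),(258,260)]:
    m=np.zeros((384,512),bool); m[v-1:v+2,u-1:u+2]=1; P=pts(f,m)
    print((u,v),(np.median((P-f["s_pos"])@f["s_R"],0)*1000).round(0) if len(P) else None)
f=grab_frame("scene"); c=f["color"][200:290,220:340]
cv2.imwrite("pics/s2.png",cv2.resize(c,None,fx=6,fy=6,interpolation=3))
E
```

```text
(258, 217) [-9.  0. 65.]
(240, 225) [ -9. -12.  48.]
(225, 215) [ 21. -16.  -8.]
(293, 212) [ 24.  17. -12.]
(195, 260) [ 42. -13. -87.]
(320, 262) [ 41.  13. -88.]
(300, 240) [ 37.  12. -69.]
(258, 260) [-68.   1. 104.]
```

View pics/s2.png

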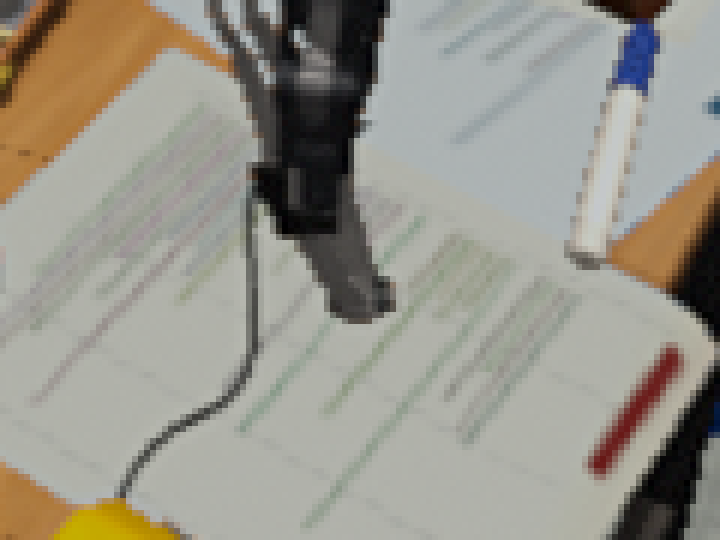

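The weak grip let the tongs swing pivot-down, with the jaws up. I'll turn toward the case, lay them back flat by trailing the pivot on the desk, then regrip firmly.

Request:
jog_arm([
  [[4.4,0,0,0,0,0,0.094],[4.4,0,0,0,0,0,0.094],[4.4,0,0,0,0,0,0.094],[4.4,-1.2,1.7,0,0,0,0],[4.4,-1.2,1.7,0,0,0,0],[4.4,-1.2,1.7,0,0,0,0],[4.4,0,0,1.5,0,0,0],[4.4,0,0,1.3,0,0,0],[4.4,0.8,0,0.4,0,0,0],[4.4,0.9,0,0.4,0,0,0],[4.4,1.0,0,0.6,0,0,0],[4.4,1.0,0,0.7,0,0,0],[4.4,0.8,0,0.8,0,0,0],[4.4,0.8,0,0.9,0,0,0],[4.4,0.5,0,0.9,0,0,0],[4.4,0.5,0,0.9,0,0,0]],
])

```text
time: 6.8
tool_pos: [0.4669, -0.0188, 0.0173]
tool_rot: [-0.0, 1.0, 0.027, -0.001]
contact_force: [0.6, -0.8, 0.2]
gripper_width: 0.516
grasp_force: 6.0
```

```bash
python3 look.py w3; python3 - <<'E'
from h import *
f=np.load("w3.npz"); f={k:f[k] for k in f}
m=np.zeros((384,512),bool); m[5:380,170:340]=1
v,u=np.nonzero(m&(f["depth"]>0)); P=pts(f,m); Q=(P-f["s_pos"])@f["s_R"]*1000
k=(abs(Q[:,1])<35)&(P[:,2]>.007)&(Q[:,2]>-80)
for a in range(-100,130,15):
    q=k&(Q[:,0]>=a)&(Q[:,0]<a+15)
    if q.sum()>3: print(a,q.sum(),"y",Q[q,1].min().round(),Q[q,1].max().round(),"z world mm",np.percentile(P[q,2]*1000,[5,50,95]).round(),"v",np.median(v[q]))
E
```

```text
6.8 [ 0.4669 -0.0188  0.0173] [ 0.6 -0.8  0.2] 0.5163886073453878 6.0496097803115845
-70 381 y -7.0 8.0 z world mm [ 9. 14. 19.] v 329.0
-55 603 y -16.0 17.0 z world mm [12. 21. 25.] v 322.0
-40 512 y -19.0 19.0 z world mm [16. 26. 29.] v 305.0
-25 506 y -23.0 23.0 z world mm [19. 29. 50.] v 288.0
-10 1683 y -24.0 24.0 z world mm [25. 40. 58.] v 277.0
5 7839 y -35.0 35.0 z world mm [34. 73. 96.] v 291.0
20 1094 y -22.0 35.0 z world mm [26. 39. 44.] v 215.5
35 666 y -18.0 18.0 z world mm [38. 41. 43.] v 180.0
50 808 y -16.0 16.0 z world mm [42. 44. 46.] v 145.0
65 1028 y -16.0 15.0 z world mm [43. 46. 48.] v 106.0
80 1299 y -19.0 19.0 z world mm [46. 49. 51.] v 61.0
95 467 y -17.0 17.0 z world mm [48. 51. 52.] v 29.0
```

View pics/w3.png

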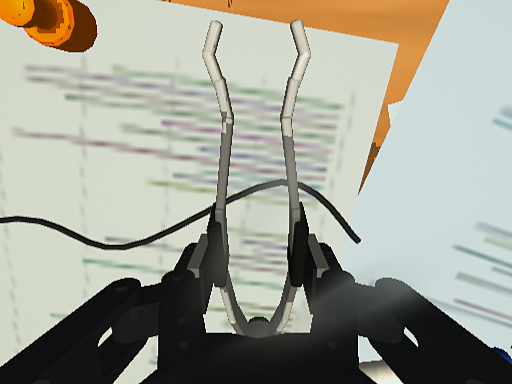

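The tongs are nearly flat again: nose-up about 10°, pivot on the desk, jaws at (212,30) and (297,30), and the grip about 11 mm behind the origin. Now I'll locate the weight from the two fixed cameras.

```bash
python3 - <<'E'
from h import *
for n in("scene","top"):
    f=grab_frame(n); P=pts(f,np.ones((384,512),bool)); 
    v,u=np.nonzero(f["depth"]>0); c=f["color"][v,u].astype(int); sat=c.max(1)-c.min(1)
    box=(P[:,0]>.615)&(P[:,0]<.685)&(P[:,1]>-.1)&(P[:,1]<.07)
    for lab,z0,z1,y0,y1 in [("mid knob top",.0435,.052,-.035,.012),("mid foot/neck",.012,.04,-.03,.01),("large top",.05,.062,-.09,-.04),("small top",.035,.044,.015,.05)]:
        q=box&(P[:,2]>z0)&(P[:,2]<z1)&(P[:,1]>y0)&(P[:,1]<y1)&(sat<40)
        if q.sum(): 
            X=P[q]; print(n,lab,q.sum(),X.mean(0).round(4),((X.min(0)+X.max(0))/2).round(4),np.ptp(X,axis=0).round(3),"px",u[q].mean().round(1),v[q].mean().round(1))
    # pan
    q=(P[:,2]>.05)&(P[:,2]<.064)&(P[:,0]>.5)&(P[:,0]<.72)&(P[:,1]>-.4)&(P[:,1]<-.18)&(sat<25)&(c.min(1)>110)
    r=cv2.minAreaRect(P[q][:,:2].astype(np.float32)); print("pan",q.sum(),np.median(P[q],0).round(4),r)
    # case front wall
    q=(P[:,2]>.014)&(P[:,2]<.024)&(P[:,0]>.60)&(P[:,0]<.64)&(P[:,1]>-.1)&(P[:,1]<.07)&(sat>60)
    if q.sum()>10: print("front wall slope",np.polyfit(P[q][:,1],P[q][:,0],1),P[q].min(0),P[q].max(0))
    cv2.imwrite(f"pics/{n}3.png",f["color"])
s=state();print(s["time"],s["tool_pos"],rot(s).as_matrix()[:2,0])
a=cv2.imread("pics/top3.png")[130:180,190:260]; cv2.imwrite("pics/t3.png",cv2.resize(a,None,fx=8,fy=8,interpolation=3))
E
```

```text
scene mid knob top 24 [ 0.6473 -0.0143  0.0461] [ 0.6481 -0.0153  0.0462] [0.015 0.016 0.005] px 209.3 201.2
scene mid foot/neck 99 [ 0.6535 -0.0099  0.0249] [ 0.6611 -0.0101  0.0254] [0.048 0.04  0.026] px 207.0 207.4
scene large top 35 [ 0.6545 -0.0612  0.0547] [ 0.6554 -0.0617  0.0542] [0.018 0.016 0.008] px 216.9 187.3
scene small top 41 [0.6651 0.0352 0.0387] [0.6618 0.0344 0.0391] [0.046 0.03  0.008] px 192.4 212.8
pan 56 [ 0.6821 -0.2196  0.0571] ((0.6838916540145874, -0.22120322287082672), (0.025311332195997238, 0.05084356293082237), 44.95123291015625)
front wall slope [-0.04700906  0.62382884] [ 0.61411301 -0.09431252  0.0141962 ] [0.63920338 0.05972974 0.02353233]
top mid knob top 24 [ 0.6466 -0.0184  0.0455] [ 0.6469 -0.0184  0.0458] [0.011 0.013 0.004] px 224.5 151.0
top mid foot/neck 92 [ 0.6605 -0.0138  0.0261] [ 0.6603 -0.0095  0.0252] [0.049 0.039 0.026] px 223.2 148.1
top large top 51 [ 0.654  -0.0662  0.0536] [ 0.6543 -0.066   0.0535] [0.018 0.018 0.007] px 243.6 147.3
top small top 42 [0.664  0.0339 0.0386] [0.6616 0.0361 0.0393] [0.047 0.027 0.008] px 204.1 145.1
pan 3381 [ 0.6206 -0.2896  0.0557] ((0.6154402494430542, -0.2902407646179199), (0.15428264439105988, 0.1544765681028366), 89.38327026367188)
front wall slope [-0.05595429  0.62284553] [ 0.61373246 -0.09796084  0.01407845] [0.63861721 0.05606199 0.02379224]
6.95 [ 0.46576045 -0.01859818  0.01710515] [0.99853447 0.0538848 ]
```

View pics/t3.png

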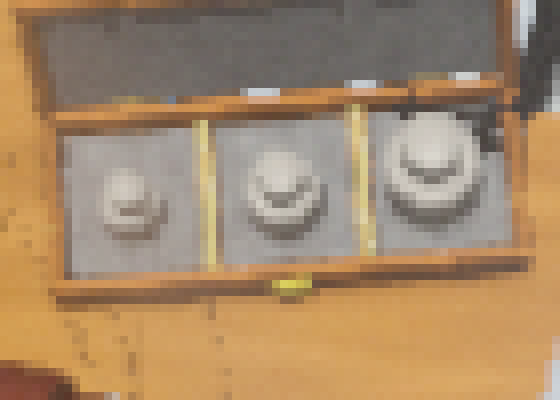

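The middle steel weight is confirmed in the centre compartment of the crop, at (285,185). It stands at about (0.6475, -0.0165) with its top at 46 mm. I'll slide forward part way, sideways and slightly down, then re-measure.

Request:
jog_arm([
  [[4.4,0.5,0.2,0.2,0,0,0],[4.4,1.0,0.2,0.2,0,0,0],[4.4,1.0,0.2,0.2,0,0,0],[4.4,1.0,0.15,0,0,0,0],[4.4,0.5,0,0,0,0,0],[4.4,0,0,0,0,0,0]],
])

```text
time: 7.45
tool_pos: [0.5094, -0.0246, 0.0139]
tool_rot: [0.0, 1.0, 0.027, 0.001]
contact_force: [0.6, 0.1, -0.1]
gripper_width: 0.515
grasp_force: 6.1
```

```bash
cat > m.py <<'E'
from h import *
import sys
f=np.load(sys.argv[1]+".npz"); f={k:f[k] for k in f}
m=np.zeros((384,512),bool); m[0:380,150:360]=1
v,u=np.nonzero(m&(f["depth"]>0)); P=pts(f,m); Q=(P-f["s_pos"])@f["s_R"]*1000
k=(abs(Q[:,1])<26)&(P[:,2]>.007)&(Q[:,2]>-80)
for a in list(range(-80,-30,8))+list(range(34,130,5)):
    q=k&(Q[:,0]>=a)&(Q[:,0]<a+5)
    if q.sum()>3: print(a,q.sum(),"y",Q[q,1].min().round(1),Q[q,1].max().round(1),"z",np.percentile(P[q,2]*1000,[5,50,95]).round(),"v",np.median(v[q]))
E
python3 look.py w4; python3 m.py w4
```

```text
7.45 [ 0.5094 -0.0246  0.0139] [ 0.6  0.1 -0.1] 0.5148434639632646 6.0669782012701035
-64 17 y -6.0 6.7 z [ 9. 12. 14.] v 334.0
-56 105 y -8.6 10.3 z [10. 14. 19.] v 328.0
-48 229 y -16.0 16.6 z [12. 22. 24.] v 325.0
-40 177 y -16.6 17.9 z [13. 24. 26.] v 316.0
-32 180 y -17.9 19.0 z [15. 25. 27.] v 305.0
34 203 y -17.5 18.2 z [32. 35. 36.] v 192.0
39 221 y -16.8 17.3 z [32. 36. 37.] v 182.0
44 233 y -16.1 16.6 z [34. 37. 38.] v 171.0
49 248 y -15.4 15.9 z [35. 38. 38.] v 159.0
54 257 y -14.7 15.3 z [36. 38. 40.] v 147.0
59 267 y -14.0 14.1 z [35. 39. 40.] v 135.0
64 306 y -13.3 13.5 z [37. 40. 41.] v 122.0
69 312 y -14.3 14.0 z [35. 39. 41.] v 109.0
74 333 y -15.2 14.9 z [36. 40. 41.] v 95.0
79 381 y -16.9 16.5 z [38. 41. 42.] v 81.0
84 383 y -18.3 18.1 z [39. 41. 43.] v 66.0
89 409 y -19.2 18.9 z [40. 42. 43.] v 51.0
94 444 y -17.8 17.5 z [41. 43. 44.] v 35.0
99 136 y -16.1 15.3 z [41. 43. 44.] v 24.0
104 169 y -4.4 7.0 z [11. 15. 18.] v 19.0
109 2050 y -26.0 26.0 z [ 9. 19. 21.] v 8.0
114 31 y -25.8 25.7 z [18. 19. 20.] v 0.0
```

Request:
jog_arm([
  [[4.4,0,0,0.2,0,0,0],[4.4,0.3,0,0.2,0,0,0],[4.4,0.8,0,0,0,0,0],[4.4,0.8,0,0,0,0,0],[4.4,0.8,0,0,0,0,0],[4.4,0.6,0,0,0,0,0],[4.4,0,0,0,0,0,0]],
])

```text
time: 8.08
tool_pos: [0.5429, -0.0227, 0.0098]
tool_rot: [0.0, 1.0, 0.027, 0.001]
contact_force: [0.0, 0.6, -0.6]
gripper_width: 0.52
grasp_force: 6.1
```

```bash
python3 look.py w5; python3 m.py w5|tail -18
```

```text
8.0833 [ 0.5429 -0.0227  0.0098] [ 0.   0.6 -0.6] 0.5202861045947256 6.057250946760178
-32 187 y -18.3 18.9 z [13. 24. 25.] v 308.0
34 205 y -17.8 17.9 z [25. 29. 30.] v 191.0
39 219 y -17.1 17.1 z [26. 30. 31.] v 181.0
44 227 y -16.5 16.5 z [26. 30. 32.] v 170.0
49 243 y -15.8 15.8 z [27. 31. 32.] v 158.0
54 255 y -15.0 15.1 z [27. 31. 33.] v 146.0
59 262 y -14.5 14.5 z [28. 32. 33.] v 134.0
64 284 y -13.3 13.3 z [28. 33. 34.] v 122.0
69 296 y -14.0 14.0 z [28. 32. 33.] v 109.0
74 865 y -26.0 25.9 z [15. 20. 33.] v 94.0
79 1303 y -26.0 26.0 z [14. 20. 33.] v 85.0
84 780 y -26.0 26.0 z [ 7. 14. 34.] v 71.0
89 987 y -25.9 26.0 z [ 7. 19. 34.] v 57.0
94 1760 y -26.0 26.0 z [ 7. 28. 44.] v 41.0
99 1787 y -26.0 26.0 z [10. 34. 47.] v 23.0
104 808 y -26.0 26.0 z [ 7. 27. 46.] v 16.0
109 453 y -26.0 25.9 z [ 7. 13. 27.] v 10.0
114 137 y -25.8 26.0 z [ 7.  7. 14.] v 2.0
```

View pics/w5.png

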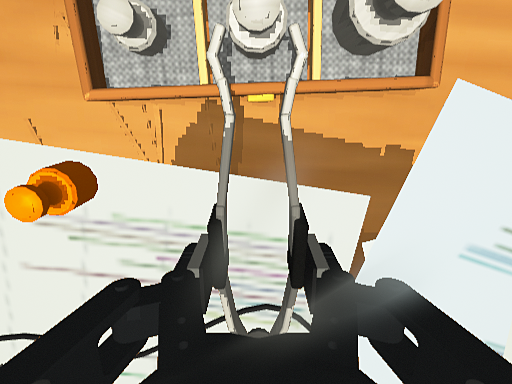

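The weight is centred between the jaws: knob at (258,15), jaw tips at (215,32) and (298,32). The jaws are at neck height.

```bash
python3 - <<'E'
from h import *
f=np.load("w5.npz"); f={k:f[k] for k in f}
P=pts(f,np.ones((384,512),bool)); Q=(P-f["s_pos"])@f["s_R"]*1000
for z0,z1 in((.0435,.05),(.037,.0435)):
    q=(P[:,2]>z0)&(P[:,2]<z1)&(abs(Q[:,1])<13)&(Q[:,0]>80)
    print(q.sum(),Q[q].min(0).round(1),Q[q].max(0).round(1),np.percentile(P[q,2],[50,95]))
q=(P[:,2]>.022)&(P[:,2]<.030)&(abs(Q[:,1])<14)&(Q[:,0]>80); print("foot top",q.sum(),Q[q].min(0).round(1),Q[q].max(0).round(1))
E
```

```text
1147 [ 96.8  -8.1 -38.2] [105.8   7.2 -33.6] [0.04549969 0.0470459 ]
120 [ 96.8  -8.1 -33.5] [105.9   7.5 -28.8] [0.0422303  0.04342057]
foot top 1537 [ 80.2 -13.7 -20. ] [110.9  14.  -12.1]
```

Request:
jog_arm([
  [[4.4,0,0,-0.1,0,0,0],[4.4,0.5,0,0,0,0,0],[4.4,0.5,0,0,0,0,0],[4.4,0.35,0,0,0,0,0],[4.4,0,0,0,0,0,0],[4.4,0,0,0,0,0,0]],
])

```text
time: 8.63
tool_pos: [0.5548, -0.0219, 0.0104]
tool_rot: [0.0, 1.0, 0.027, 0.0]
contact_force: [-1.2, -0.3, -2.0]
gripper_width: 0.52
grasp_force: 6.1
```

```bash
python3 look.py w6; python3 m.py w6|sed -n '/^34/,/^69/p'; python3 - <<'E'
from h import *
f=np.load("w6.npz"); f={k:f[k] for k in f}
P=pts(f,np.ones((384,512),bool)); Q=(P-f["s_pos"])@f["s_R"]*1000
q=(P[:,2]>.0435)&(P[:,2]<.05)&(abs(Q[:,1])<13)&(Q[:,0]>70)
print(q.sum(),Q[q].min(0).round(1),Q[q].max(0).round(1))
q=(P[:,2]>.030)&(P[:,2]<.04)&(abs(Q[:,1])>12)&(abs(Q[:,1])<21)&(Q[:,0]>80)&(Q[:,0]<102); print("jaw",q.sum(),np.percentile(P[q,2],[50,95]))
E
```

```text
8.6333 [ 0.5548 -0.0219  0.0104] [-1.2 -0.3 -2. ] 0.5204806717664031 6.053501218557358
34 210 y -17.8 17.9 z [26. 30. 31.] v 191.0
39 219 y -17.2 17.1 z [26. 30. 31.] v 181.0
44 226 y -16.4 16.4 z [27. 31. 32.] v 170.0
49 243 y -15.6 15.7 z [28. 31. 32.] v 158.0
54 255 y -15.1 15.2 z [28. 32. 33.] v 146.0
59 322 y -14.4 14.5 z [16. 32. 34.] v 133.0
64 1078 y -26.0 25.9 z [17. 20. 34.] v 119.0
69 989 y -26.0 26.0 z [ 7. 20. 33.] v 110.0
1817 [ 85.   -7.8 -37.8] [100.6   7.5 -33.1]
jaw 1460 [0.03368695 0.03523201]
```

View pics/w6.png

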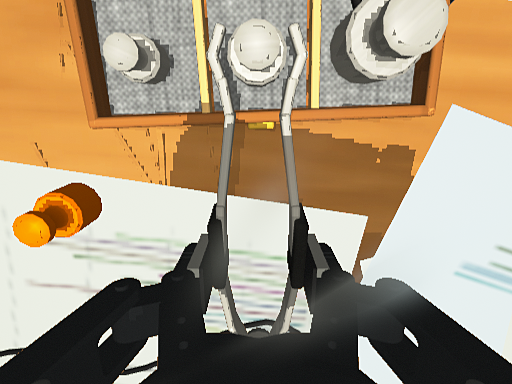

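The knob sits between the jaws, with jaw mid-height about 32 mm. Next: advance a touch and close.

Request:
jog_arm([
  [[4.4,0.15,0,0,0,0,0],[4.2,0,0,0,0,0,0],[4.0,0,0,-0.05,0,0,0],[3.8,0,0,0,0,0,0],[3.6,0,0,-0.05,0,0,0],[3.4,0,0,0,0,0,0],[3.0,0,0,0,0,0,0],[3.0,0,0,0,0,0,0],[3.0,0,0,0,0,0,0],[3.0,0,0,0,0,0,0]],
])

```text
time: 9.52
tool_pos: [0.5559, -0.0218, 0.0112]
tool_rot: [-0.0, 1.0, 0.027, -0.0]
contact_force: [0.3, -0.5, -1.2]
gripper_width: 0.46
grasp_force: 60.3
```

```bash
cat > k.py <<'E'
from h import *
import sys
f=np.load(sys.argv[1]+".npz"); f={k:f[k] for k in f}
P=pts(f,np.ones((384,512),bool)); Q=(P-f["s_pos"])@f["s_R"]*1000
zc=float(sys.argv[2])
q=(P[:,2]>zc)&(abs(Q[:,1])<13)&(Q[:,0]>70)
print("knob",q.sum(),Q[q].min(0).round(1),Q[q].max(0).round(1),"z",np.percentile(P[q,2],[5,50,95]).round(4))
A=np.c_[Q[q][:,:2],np.ones(q.sum())]; 
for a in range(34,105,5):
    k=(abs(Q[:,1])<26)&(Q[:,0]>=a)&(Q[:,0]<a+5)&(P[:,2]>zc-.03)
    if k.sum()>5: print(a,k.sum(),Q[k,1].min().round(1),Q[k,1].max().round(1),"z",np.percentile(P[k,2]*1000,[5,50,95]).round(1))
E
python3 look.py w7; python3 k.py w7 .042
```

```text
9.5167 [ 0.5559 -0.0218  0.0112] [ 0.3 -0.5 -1.2] 0.46032535332406493 60.26140809059143
knob 1839 [ 84.1  -7.8 -37.4] [ 99.9   7.6 -30.9] z [0.0439 0.0457 0.0472]
34 197 -15.2 15.7 z [28.3 29.6 30.8]
39 205 -14.6 14.6 z [29.  30.3 31.3]
44 216 -13.5 14.0 z [29.4 30.9 32. ]
49 224 -12.8 12.9 z [29.9 31.3 32.4]
54 240 -11.8 12.3 z [30.3 31.9 33. ]
59 381 -25.7 11.2 z [16.4 31.8 33.4]
64 1237 -25.9 25.8 z [18.3 20.2 33.5]
69 602 -25.8 26.0 z [13.3 20.3 32.9]
74 449 -26.0 26.0 z [13.1 31.6 33.5]
79 917 -25.8 26.0 z [13.3 28.3 33.7]
84 1440 -26.0 25.9 z [13.8 32.9 46.6]
89 1461 -26.0 26.0 z [13.7 43.5 47.1]
94 1175 -26.0 26.0 z [13.6 35.3 46.7]
99 387 -26.0 26.0 z [12.8 15.5 43.9]
104 201 -26.0 26.0 z [12.7 14.  15.2]
```

```bash
python3 - <<'E'
from h import *
for n in("w6","w7"):
    f=np.load(n+".npz"); f={k:f[k] for k in f}
    P=pts(f,np.ones((384,512),bool)); Q=(P-f["s_pos"])@f["s_R"]*1000
    for a in range(70,108,4):
        o=[]
        for sg in(-1,1):
            k=(Q[:,1]*sg>5)&(Q[:,1]*sg<23)&(Q[:,0]>=a)&(Q[:,0]<a+4)&(P[:,2]>.0295)&(P[:,2]<.0375)
            o+= [k.sum(),Q[k,1].min().round(1),Q[k,1].max().round(1),(np.percentile(P[k,2]*1000,[5,50,95])).round(1).tolist()] if k.sum()>5 else [0]
        print(n,a,o)
    for z in range(20,48,2):
        k=(abs(Q[:,1])<15)&(Q[:,0]>76)&(Q[:,0]<110)&(abs(P[:,2]*1000-z-1)<1)
        if k.sum()>5: print("  z",z,k.sum(),"x",Q[k,0].min().round(1),Q[k,0].max().round(1),"y",Q[k,1].min().round(1),Q[k,1].max().round(1))
E
```

```text
w6 70 [np.int64(104), np.float64(-13.9), np.float64(-9.6), [30.8, 32.0, 33.2], np.int64(103), np.float64(9.6), np.float64(14.0), [30.7, 32.1, 33.2]]
w6 74 [np.int64(121), np.float64(-14.7), np.float64(-10.1), [31.1, 32.5, 33.5], np.int64(117), np.float64(10.0), np.float64(14.7), [31.3, 32.6, 33.7]]
w6 78 [np.int64(128), np.float64(-15.9), np.float64(-10.9), [31.0, 32.9, 34.1], np.int64(124), np.float64(10.9), np.float64(15.9), [31.5, 32.9, 34.1]]
w6 82 [np.int64(135), np.float64(-17.1), np.float64(-6.6), [31.0, 33.2, 34.2], np.int64(129), np.float64(11.4), np.float64(16.9), [31.7, 33.0, 34.1]]
w6 86 [np.int64(144), np.float64(-18.7), np.float64(-8.5), [31.6, 33.3, 34.4], np.int64(144), np.float64(7.0), np.float64(18.5), [31.2, 33.2, 34.3]]
w6 90 [np.int64(151), np.float64(-19.2), np.float64(-14.0), [32.3, 33.9, 35.0], np.int64(149), np.float64(13.8), np.float64(18.9), [32.0, 33.8, 35.0]]
w6 94 [np.int64(159), np.float64(-17.8), np.float64(-9.5), [31.8, 34.3, 35.5], np.int64(153), np.float64(12.1), np.float64(17.9), [32.3, 34.0, 35.4]]
w6 98 [np.int64(121), np.float64(-16.4), np.float
[... 1562 characters left out ...]
np.int64(150), np.float64(8.1), np.float64(14.0), [32.5, 34.1, 35.5]]
w7 98 [np.int64(112), np.float64(-12.1), np.float64(-7.6), [32.7, 34.3, 35.7], np.int64(114), np.float64(7.5), np.float64(12.2), [32.3, 34.2, 35.5]]
w7 102 [0, 0]
w7 106 [0, 0]
  z 20 9 x 79.9 82.3 y -7.2 6.0
  z 22 12 x 79.8 82.6 y -7.5 7.6
  z 24 17 x 79.7 100.4 y -6.2 7.5
  z 26 341 x 76.1 101.4 y -11.1 10.8
  z 28 646 x 76.9 99.7 y -11.0 11.0
  z 30 177 x 76.1 100.3 y -13.9 13.9
  z 32 1047 x 76.0 101.5 y -14.8 14.9
  z 34 458 x 76.8 101.3 y -14.9 14.7
  z 36 7 x 97.3 100.6 y -10.7 10.5
  z 40 19 x 84.1 87.7 y -4.9 6.5
  z 42 114 x 84.1 99.9 y -7.8 7.6
  z 44 998 x 84.1 99.6 y -7.7 7.6
  z 46 718 x 84.6 98.3 y -7.3 7.4
```

Request:
jog_arm([
  [[2.5,0,0,0,0,0,0],[2.5,0,0,0,0,0,0],[2.5,0,0,0,0,0,0],[2.5,0,0,0,0,0,0]],
])

```text
time: 9.9
tool_pos: [0.5559, -0.0218, 0.0113]
tool_rot: [-0.0, 1.0, 0.027, -0.0]
contact_force: [-0.7, 1.2, -0.4]
gripper_width: 0.462
grasp_force: 60.3
```

```bash
python3 look.py w8; python3 - <<'E'
from h import *
f=np.load("w8.npz"); f={k:f[k] for k in f}
P=pts(f,np.ones((384,512),bool)); Q=(P-f["s_pos"])@f["s_R"]*1000
q=(abs(Q[:,0]-90)<16)&(P[:,2]>.0295)&(P[:,2]<.0375)
for a in (74,82,90,98):
    for sg in(-1,1):
        k=q&(Q[:,1]*sg>3)&(Q[:,1]*sg<23)&(abs(Q[:,0]-a)<2); print(a,sg,np.percentile(Q[k,1],[2,98]).round(1),end=" ")
# profile of finger/plates region
print()
for z in range(5,60,6):
    k=(abs(Q[:,1])<45)&(abs(Q[:,0]-12)<25)&(abs(P[:,2]*1000-z)<3)
    if k.sum()>8:
        for sg in(-1,1):
            kk=k&(Q[:,1]*sg>0)
            if kk.sum()>4: print("z",z,sg,kk.sum(),"x",np.percentile(Q[kk,0],[2,98]).round(1),"y",np.percentile(Q[kk,1],[2,98]).round(1))
E
```

```text
9.9 [ 0.5559 -0.0218  0.0113] [-0.7  1.2 -0.4] 0.4617432830073319 60.259984731674194
74 -1 [-10.8  -6.9] 74 1 [ 6.9 10.8] 82 -1 [-12.6  -7. ] 82 1 [ 7.8 12.5] 90 -1 [-15.1  -8.9] 90 1 [ 9.6 15.1] 98 -1 [-12.6  -7.8] 98 1 [ 7.6 12.6] 
z 5 -1 1830 x [-11.6  27.8] y [-44.4  -0.6]
z 5 1 1254 x [-11.1  20.5] y [ 1.1 44.3]
z 11 -1 18 x [-7.9 25.8] y [-19.4 -14. ]
z 11 1 16 x [-8.4 25.8] y [14.6 19.8]
z 17 -1 89 x [-8.3 26.3] y [-30.1 -12.7]
z 17 1 88 x [-7.9 26.1] y [13.4 31.2]
z 23 -1 197 x [-8.3 28.9] y [-32.2 -12.4]
z 23 1 197 x [-7.5 28.4] y [12.8 32.7]
z 29 -1 621 x [-10.3  36.4] y [-31.8 -11.9]
z 29 1 639 x [-10.8  36.3] y [12.1 32.4]
z 35 -1 1022 x [-9.5 23.8] y [-31.6 -14.1]
z 35 1 1014 x [-9.1 23.8] y [14.6 32. ]
z 41 -1 294 x [-9.7 11.3] y [-32.5 -19.2]
z 41 1 280 x [-9.5 11.4] y [19.8 33.1]
z 47 -1 309 x [-10.4  11.4] y [-25.8 -19.2]
z 47 1 320 x [-10.3  11.2] y [19.8 26.2]
z 53 -1 368 x [-9.5 12.5] y [-37.9 -19.3]
z 53 1 372 x [-9.8 12.5] y [19.8 38.5]
z 59 -1 591 x [ 6.3 13.7] y [-43.9 -20.9]
z 59 1 585 x [ 6.3 13.7] y [21.5 44. ]
```

The close jammed at 39 mm, probably with the lower jaw edges on the foot's rim. I'll reopen, raise and measure.

Request:
jog_arm([
  [[3.8,0,0,0,0,0,0],[4.2,0,0,0,0,0,0],[4.4,0,0,0,0,0,0],[4.4,0,0,0,0,0,0],[4.4,0,0,-0.1,0,0,0],[4.4,0,0,-0.1,0,0,0],[4.4,0,0,0,0,0,0]],
])

```text
time: 10.53
tool_pos: [0.5563, -0.0218, 0.0136]
tool_rot: [0.0, 1.0, 0.027, 0.0]
contact_force: [-0.0, -0.0, -0.9]
gripper_width: 0.519
grasp_force: 6.1
```

```bash
cat > j.py <<'E'
from h import *
import sys
f=np.load(sys.argv[1]+".npz"); f={k:f[k] for k in f}
P=pts(f,np.ones((384,512),bool)); Q=(P-f["s_pos"])@f["s_R"]*1000
for a in (45,60,74,82,90,98):
    for sg in(-1,1):
        k=(Q[:,1]*sg>8)&(Q[:,1]*sg<21)&(abs(Q[:,0]-a)<2)&(P[:,2]>.0295)&(P[:,2]<.042); print(a,np.percentile(Q[k,1],[2,98]).round(1),"top",np.percentile(P[k,2]*1000,[50,95]).round(1) ,end=" | ")
    print()
k=(P[:,2]>.0435)&(P[:,2]<.055)&(abs(Q[:,1])<13)&(Q[:,0]>70); print("knob",Q[k].min(0).round(1),Q[k].max(0).round(1),np.percentile(P[k,2]*1000,[50,95]).round(1))
E
python3 look.py w9; python3 j.py w9; python3 - <<'E'
from h import *
# outside views: tongs height profile from scene
f=grab_frame("scene"); P=pts(f,np.ones((384,512),bool)); v,u=np.nonzero(f["depth"]>0)
s=state(); Q=(P-s["tool_pos"])@rot(s).as_matrix()*1000
for a in list(range(-90,-40,6)):
    k=(abs(Q[:,1])<25)&(abs(Q[:,0]-a)<3)&(P[:,2]<.08)&(P[:,2]>.006)
    if k.sum()>1: print("scene",a,k.sum(),np.percentile(P[k,2]*1000,[2,50,98]).round(1))
E
```

```text
10.5333 [ 0.5563 -0.0218  0.0136] [-0.  -0.  -0.9] 0.5188793120770483 6.076741889119148
45 [-16.4 -12.3] top [34.  35.2] | 45 [12.4 16.4] top [34. 35.] | 
60 [-14.4 -10.2] top [35.6 36.9] | 60 [10.2 14.3] top [35.7 36.6] | 
74 [-14.2  -9.9] top [35.6 36.8] | 74 [ 9.8 13.9] top [35.7 36.8] | 
82 [-16.2 -11.3] top [36.4 37.6] | 82 [11.2 16. ] top [36.3 37.4] | 
90 [-18.9 -14. ] top [37.1 38.4] | 90 [13.9 18.6] top [36.8 38. ] | 
98 [-16.5 -11.9] top [37.6 39. ] | 98 [11.6 16.5] top [37.7 39. ] | 
knob [ 82.7  -7.7 -34.3] [ 98.4   7.5 -29.8] [45.5 46.9]
scene -78 7 [ 7.1 16.1 23. ]
scene -72 28 [10.8 23.8 33.1]
scene -66 27 [ 6.2 25.3 32.4]
scene -60 21 [ 9.  24.1 30. ]
scene -54 21 [ 8.7 22.3 27.4]
scene -48 22 [ 9.9 20.6 27.6]
scene -42 23 [13.5 24.2 29. ]
```

Request:
jog_arm([
  [[4.2,0,0,0,0,0,0],[4.0,0,0,0,0,0,0],[3.8,0,0,0,0,0,0],[3.6,0,0,0,0,0,0],[3.3,0,0,0,0,0,0],[3.0,0,0,0,0,0,0],[3.0,0,0,0,0,0,0],[3.0,0,0,0,0,0,0]],
])

```text
time: 11.3
tool_pos: [0.5561, -0.0218, 0.0134]
tool_rot: [0.0, 1.0, 0.027, 0.0]
contact_force: [0.1, -1.2, -0.0]
gripper_width: 0.394
grasp_force: 59.6
```

```bash
sed -i 's/\*sg>8/*sg>4/' j.py; python3 look.py w10; python3 j.py w10
```

```text
11.3 [ 0.5561 -0.0218  0.0134] [ 0.1 -1.2 -0. ] 0.3942764756328552 59.550132751464844
45 [-9.5 -5.4] top [32.5 33.5] | 45 [5.6 9.6] top [32.6 33.7] | 
60 [-6.7 -4. ] top [34.2 35.2] | 60 [4.1 6.6] top [34.2 35.1] | 
74 [-5.6 -4.3] top [34.2 35.1] | 74 [4.  5.6] top [34.1 34.7] | 
82 [-7.4 -4.2] top [34.8 36. ] | 82 [4.3 7.1] top [35. 36.] | 
90 [-9.5 -7.8] top [35.3 36.4] | 90 [7.3 9.2] top [35.1 36.5] | 
98 [-5.9 -4.3] top [36.1 37.7] | 98 [4.1 5.4] top [36.3 37.2] | 
knob [ 83.   -7.7 -34.7] [ 98.7   7.7 -30.1] [45.5 46.9]
```

The jaws are shut on the neck (33.7 mm, 60 N). Lifting.

Request:
jog_arm([
  [[3.0,0,0,-0.3,0,0,0],[3.0,0,0,-0.7,0,0,0],[3.0,0,0,-1.0,0,0,0],[3.0,0,0,-1.0,0,0,0],[3.0,0,0,-1.0,0,0,0],[3.0,0,0,-1.0,0,0,0],[3.0,0,0,-1.0,0,0,0],[3.0,0,0,-1.0,0,0,0],[3.0,0,0,0,0,0,0],[3.0,0,0,0,0,0,0]],
])

```text
time: 12.18
tool_pos: [0.5567, -0.0219, 0.0844]
tool_rot: [0.0, 1.0, 0.027, 0.001]
contact_force: [0.6, -0.5, -1.4]
gripper_width: 0.4
grasp_force: 59.7
```

```bash
python3 look.py w11; cat > c.py <<'E'
from h import *
import sys
# knob/foot positions in tool frame, from wrist picture
f=np.load(sys.argv[1]+".npz"); f={k:f[k] for k in f}
P=pts(f,np.ones((384,512),bool)); Q=(P-f["s_pos"])@f["s_R"]*1000
k=(abs(Q[:,1])<15)&(Q[:,0]>60)&(Q[:,2]>-60)&(Q[:,2]<15)
for z in range(-52,14,4):
    q=k&(abs(Q[:,2]-z)<2)
    if q.sum()>5: print("tool z",z,q.sum(),"x",np.percentile(Q[q,0],[2,98]).round(1),"y",np.percentile(Q[q,1],[2,98]).round(1))
top=k&(Q[:,2]<-26)&(abs(Q[:,1])<7.5); print("knob z world",np.percentile(P[top,2],[50,95]).round(4))
E
python3 c.py w11
```

```text
12.1833 [ 0.5567 -0.0219  0.0844] [ 0.6 -0.5 -1.4] 0.39971295471317614 59.74535822868347
tool z -32 1436 x [84.2 97.4] y [-6.6  6.4]
tool z -28 272 x [83.3 98.5] y [-7.7  7.5]
tool z -24 53 x [ 65.3 100.8] y [-9.   6.2]
tool z -20 1492 x [60.7 99.5] y [-8.4  8. ]
tool z -16 123 x [69. 98.] y [-10.5  10.1]
tool z -12 496 x [79.4 99.6] y [-11.4  11.1]
knob z world [0.1157 0.1171]
```

The weight is out and upright, underside about 76 mm. Raise, then carry it over the pan.

Request:
jog_arm([
  [[3.0,0,0,-0.6,0,0,0],[3.0,0,0,-1.2,0,0,0],[3.0,0,0,-1.2,0,0,0],[3.0,0,0,-0.6,0,0,0],[3.0,-0.1,0.5,0,0,0,0],[3.0,-0.2,1.0,0,0,0,0],[3.0,-0.25,1.5,0,0,0,0],[3.0,-0.3,1.8,0,0,0,0],[3.0,-0.3,1.8,0,0,0,0],[3.0,-0.3,1.8,0,0,0,0],[3.0,-0.3,1.8,0,0,0,0],[3.0,-0.3,1.8,0,0,0,0],[3.0,-0.3,1.8,0,0,0,0],[3.0,-0.3,1.8,0,0,0,0],[3.0,-0.3,1.8,0,0,0,0]],
])

```text
time: 13.48
tool_pos: [0.5348, -0.1986, 0.1185]
tool_rot: [-0.0, 1.0, 0.027, -0.001]
contact_force: [0.1, -0.1, -2.5]
gripper_width: 0.399
grasp_force: 59.9
```

Request:
jog_arm([
  [[3.0,-0.3,1.8,0,0,0,0],[3.0,-0.3,1.8,0,0,0,0],[3.0,-0.3,1.8,0,0,0,0],[3.0,-0.3,1.8,0,0,0,0],[3.0,-0.3,1.3,0,0,0,0],[3.0,-0.2,0.7,0,0,0,0],[3.0,0,0.2,0,0,0,0],[3.0,0,0,0.4,0,0,0],[3.0,0,0,0.4,0,0,0],[3.0,0,0,0,0,0,0],[3.0,0,0,0,0,0,0],[3.0,0,0,0,0,0,0],[3.0,0,0,0,0,0,0]],
])

```text
time: 14.57
tool_pos: [0.5242, -0.2915, 0.1114]
tool_rot: [0.0, 1.0, 0.027, 0.0]
contact_force: [0.2, 0.5, -1.7]
gripper_width: 0.402
grasp_force: 59.8
```

```bash
python3 look.py w12; python3 c.py w12; python3 - <<'E'
from h import *
s=state(); w=s["tool_pos"]+rot(s).as_matrix()@np.array([.091,0,0]); print("weight xy",w[:2].round(4),"target .6154 -.2885")
f=grab_frame("top"); P=pts(f,np.ones((384,512),bool)); v,u=np.nonzero(f["depth"]>0);
for n,x,y,z in(("large",.6543,-.0635,.05),("small",.645,.031,.036)):
    k=(abs(P[:,0]-x)<.02)&(abs(P[:,1]-y)<.02)&(P[:,2]>z); print(n,k.sum(),P[k].mean(0).round(4) if k.sum() else "")
E
```

```text
14.5667 [ 0.5242 -0.2915  0.1114] [ 0.2  0.5 -1.7] 0.4018434633927942 59.763039350509644
tool z -32 1441 x [84.  97.2] y [-6.9  6.4]
tool z -28 264 x [83.  98.2] y [-7.8  7.2]
tool z -24 62 x [ 64.6 100.7] y [-8.1  8.3]
tool z -20 1464 x [60.7 99.5] y [-8.1  7.7]
tool z -16 133 x [68.7 97.4] y [-10.5  10.1]
tool z -12 508 x [79.4 99.9] y [-11.5  11.1]
knob z world [0.1426 0.144 ]
weight xy [ 0.6151 -0.2867] target .6154 -.2885
large 50 [ 0.654  -0.0662  0.0539]
small 15 [0.6441 0.0306 0.0383]
```

The weight is steady over the pan centre, with its underside about 47 mm above the pan, and the other two weights are unmoved. Handing in.

```bash
python3 -c "
from h import *
print(job_done())"
```

```text
the job is handed in; nothing more can be done
None
```

I've handed the job in; no verdict came back. At the last check the tongs held the middle weight upright and still, about 47 mm above the pan's middle, with the other two weights standing where they were. On the first lift the tongs swung in the grip, and the first close jammed, so I laid the tongs back flat and reclosed the jaws higher on the neck.

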